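Charge the stone carver's brush at the plunger can

TASK

Take the brush off its wooden rest and dip its bristle end into the steel plunger can, gently pressing the sprung plate inside fully down to its stop with the bristles, and lift it out so that the plate springs back up. Then lay the brush back in both notches of its rest, bristles pointing the same way as before, without dropping it. Only the bristle end of the brush may press the plate, and leave everything else on the bench where it is.

Things in the scene. Friction and masses are not known exactly. Their poses are not given: they have to be found in the camera images.
- brush: Loose brush, 225 mm long, 70 g. Origin on its underside at the grip point, 8 mm below its axis; x points to the bristles. Bare wooden handle, 16 x 16 mm, x = -115 to +30 mm; round steel ferrule, 16 mm across, +30 to +65; stiff grey bristle cone (rigid) to a blunt 10 mm end at +110. Starts lying in the rest, z up.
- brush_grip (a point): Grip point on the brush's axis, on the wooden handle midway between the rest's posts; 110 mm behind the bristle end. Axes as brush.
- brush_tip (a point): Bristle end of the brush, on its axis.
- rest: Wooden rest fixed to the bench: plank 130 x 66 x 14 mm, two posts 14 mm thick, 54 mm wide, at x = -48 and +48 mm (82 mm free between them). Each has a notch, flat floor 58 mm above the bench and 21 mm wide, slanted cheeks opening to 42 mm at their top, 82 mm up. Origin under its centre; x along the brush, to the bristles.
- rest_seat (a point): Where brush_grip lies when the brush is in the rest: 66 mm above the bench over the rest's centre. x points along the notches towards where the bristles belong.
- can: Plunger can fixed to the bench: round, steel with dark bands, 88 mm across, 100 mm high, open mouth 82 mm inside. In the mouth a round aluminium plate, 77 mm across, with many small holes, on a spring. It rests 10 to 21 mm below the rim: this varies and must be found by touch. Origin under the can's centre, on the bench.
- can_rim (a point): Centre of the can's mouth at rim height, 100 mm above the bench; z up.
- plate (a joint): How far the sprung plate is pushed down from its rest height: 0 = up, 0.008 m = at its stop. Takes about 2 N to start and 5 N to reach the stop.
- tin: Bystander: plain open steel tin of nearly the can's size (tapered, 84 mm across the rim, 100 mm high), empty, with no plate and no bands. Origin under its centre.
- chisel_a: Bystander: steel chisel lying on the bench, 190 mm long, 12 mm thick; origin under its middle, x along it.
- chisel_b: Bystander: steel chisel lying on the bench, 180 mm long, with a blade 24 mm wide.
- chisel_c: Bystander: steel chisel lying on the bench, 200 mm long, with a blade 18 mm wide.
- mallet: Bystander: round dark wooden mallet standing on its head, 90 mm across, 190 mm high; origin under its centre.
- jar: Bystander: closed amber jar, 60 mm across, 75 mm high.
- offcut: Bystander: white marble offcut 90 x 60 x 45 mm.
Mind the look-alikes: they are no part of the job. Leave any yellow look-alike of the can alone.

How it is judged:
By the outcome, as a careful person would: the job done as asked, in the order asked, and still so for the second after the job is handed in, with the robot touching nothing.
It also fails if it takes over 51 s, if anything falls off the work surface, if the arm or the gripper's body presses on something with over 40 N, if the wrist force passes 120 N, or if a joint passes its speed limit or range.

ROBOT

A 6-joint arm with a two-finger parallel gripper is mounted at the origin on the work surface. World frame = base frame: x ahead of the robot, y to its left, z up, the work surface at z = 0. Lengths are in m, angles in degrees, forces in N, time in s.
With the tool pointing down it reaches from about 0.3 to 0.75 m from the base axis. Payload 8.5 kg.
Tool frame: the origin (TCP) lies midway between the tips of the shut fingers; the grasp point (between the pads) lies 19 mm behind it; z points along the fingers, y is the line along which they close (so a half turn about z gives the same grasp; the last joint's range is limited). The gripper opens to 85 mm and grips with 20 to 120 N. Pads are 22 mm wide; open, the fingers measure 114 mm over their backs; the gripper's body (76 mm by 85 mm) begins 54 mm behind the grasp point. The pads swing forward as they close: fully open they stand 13 mm farther back than shut.
Start: joints at [-12.336, 21.807, 74.336, -0, 83.858, -12.336], TCP at [0.55, 0, 0.201] pointing down, gripper open.
Joint ranges: [-178.18, 178.18], [-50.72, 133.34], [12.68, 142.11], [-81.47, 261.47], [9.98, 163.14], [-165.26, 165.26]. Speed limits (degrees/s): [136.94, 136.94, 180, 180, 180, 180].

INTERFACE

Orientations are given as a 3x3 rotation matrix whose columns are the frame's x, y, z axes.
In Python, from rig import env gives the robot as it stands. The module is installed in compiled form; this text tells all that it offers.
- The arm moves only by the tool jog_arm, never from a script. Its argument "targets" is a list of rows, each a list of 6 numbers: the shift along the tool's x, y, z in cm, then the turn, a rotation vector about the tool's x, y, z in degrees. A call has 1 to 8 rows; each row is the pose to reach, as a shift and turn from the pose commanded when the call began, along the tool's axes at that moment; what a row does not reach only later rows make up. A row lasts 1/12 s, in which the tool goes at most 41.7 mm and 7.16 degrees, less where a joint would pass 70% of its speed; a pose out of reach is approached as far as the arm can. A call with a gripper value outside its range is refused whole. "hand" is the opening, from 0 (shut) to 1 (fully open), set as the call begins (left out, the last holds). The fingers move at their own pace and stop on an object; "newtons" is the grip in N (left out, the last holds). Time passes only in rows, so rows that repeat a pose let the fingers close. It gives the time, the measured TCP pose, the force, the opening and the grip force at its end, in the units of the state.
- env.observe(): the state, without advancing time (a new reading comes with each control period).
- env.get_image(name): name is "scene" or "side" or "wrist"; returns a dict with "frame" (384x512x3 uint8, red, green, blue), "depth" (384x512 float32, m along the optical axis (not along the pixel's ray), 0 where there is no reading), "fovy" (degrees; the focal length in pixels is half the picture's height over the tangent of half this angle, whatever the lens; pixels are square), "cx", "cy" (the principal point, pixels), "cam_to_world" (4x4, takes a point from camera to world coordinates). Camera axes: x right, y down, z forward; pixel columns grow to the right and rows downward; lengths in m; the calibration is good to about 2 mm. The wrist camera is an equidistant fisheye: a pixel r from the principal point sees the ray r / f radians off the axis. A picture is of the moment at which its call begins.
- env.close_job(): hands the job in; it is judged then, once.
Trained networks look in the newest picture that a camera, given by its name, has taken for a name from the list of things; names that differ only in an ending like _2 or _b are one class to them, and where a whole thing is asked for, a point or a joint stands for the part that bears it (a point fixed in the world has none). Each returns a list of dicts, best first, with "score" (0 to 1); they miss things now and then, are a little off and sometimes report something else, mostly with a low value. They report only what shows in the picture. A call takes as long as a camera call. They do not tell look-alikes from the thing itself.
- env.regions_of(camera, target): "pixels" (384x512 bool, what is visible of it) and "point" ([row, column] in pixels, amid what is visible of it).
The state is a dict: "time_s": time; "q": joint angles; "qvel": joint speeds; "joint_efforts": joint torques, N m; "position": TCP position; "tool_rot": TCP orientation; "ft_force": force on the tool from outside, world axes, zero at the start; "wrist_torque": the same for the moment, N m; "grip_width": finger opening in m; "gripper_force": force on a finger pad.
Only numpy, scipy, OpenCV 4.12 (cv2) and the standard library are available. Lean on these libraries where they do the work, as an engineer would, in place of code of your own. Each camera call takes 0.05 s, during which the arm holds its last target. There are 200 camera calls.

## Working session

There is one attempt and no reset: what is moved stays moved. The work goes in short steps, Python scripts to look and compute and a tool call to move; the robot and the scene stay as the last step left them, time stands still between calls to the robot, and variables do not carry over. Pictures are saved under pics/ and viewed, at most 10 in all, crops included, and the job is handed in when it is done.

Besides the shell and the picture viewer there is one more tool, called after "Request:" as name([rows], argument=value, ...), one row to a line, values as JSON. jog_arm: Moves the arm, as the interface text tells. Its arguments: {"type":"object","properties":{"targets":{"type":"array","items":{"type":"array","items":{"type":"number"}}},"hand":{"type":"number"},"newtons":{"type":"number"}},"required":["targets"]}

```bash
mkdir -p pics
cat > h.py <<'E'
import numpy as np, cv2
from rig import env
def ray(im,uv):
    uv=np.atleast_2d(uv).astype(float); h=im["frame"].shape[0]
    f=h/2/np.tan(np.radians(im["fovy"])/2)
    return np.c_[(uv[:,0]-im["cx"])/f,(uv[:,1]-im["cy"])/f,np.ones(len(uv))]
def cloud(im,mask):
    r,c=np.nonzero(mask&(im["depth"]>0)); d=im["depth"][r,c]
    p=ray(im,np.c_[c,r])*d[:,None]; T=np.array(im["cam_to_world"])
    return p@T[:3,:3].T+T[:3,3], np.c_[c,r]
E
python3 - <<'E'
from h import *
ims={n:env.get_image(n) for n in("scene","side")}
for n in ims:
    im=ims[n]; cv2.imwrite(f"pics/{n}0.png",im["frame"][:,:,::-1])
    print(n,im["fovy"],np.round(im["cam_to_world"],3).tolist())
    for t in("brush","rest","can","tin"):
        for g in env.regions_of(n,t)[:4]:
            P,_=cloud(im,g["pixels"])
            if len(P)==0: continue
            print(n,t,round(g["score"],2),np.round(g["point"]),len(P),"med",np.round(np.median(P,0),3),"lo",np.round(np.percentile(P,2,0),3),"hi",np.round(np.percentile(P,98,0),3))
E
```

```text
scene 45.3390889464857 [[-0.353, 0.803, -0.48, 1.139], [0.936, 0.3, -0.186, 0.264], [-0.005, -0.515, -0.857, 1.182], [0.0, 0.0, 0.0, 1.0]]
scene brush 0.96 [166. 159.] 403 med [ 0.531 -0.255  0.072] lo [ 0.392 -0.327  0.   ] hi [ 0.632 -0.218  0.078]
scene rest 0.89 [183. 164.] 850 med [ 0.533 -0.245  0.016] lo [ 0.472 -0.3   -0.003] hi [ 0.601 -0.207  0.083]
scene can 0.71 [186. 258.] 1198 med [0.499 0.043 0.08 ] lo [ 0.444 -0.002  0.001] hi [0.529 0.081 0.1  ]
scene can 0.55 [134. 216.] 212 med [ 0.355 -0.154  0.057] lo [ 0.309 -0.178  0.004] hi [ 0.362 -0.129  0.1  ]
scene tin 0.84 [229. 336.] 1058 med [0.537 0.284 0.057] lo [0.517 0.246 0.001] hi [0.596 0.321 0.101]
scene tin 0.18 [182. 259.] 402 med [0.48  0.037 0.081] lo [0.451 0.003 0.077] hi [0.511 0.07  0.086]
side 52.450455789851475 [[0.968, -0.169, 0.187, 0.345], [-0.251, -0.668, 0.7, -0.711], [0.007, -0.724, -0.689, 0.819], [0.0, 0.0, 0.0, 1.0]]
side brush 0.69 [291. 277.] 825 med [ 0.522 -0.263  0.073] lo [ 0.432 -0.298  0.   ] hi [ 0.63  -0.207  0.077]
side rest 0.68 [300. 284.] 1344 med [ 0.545 -0.266  0.016] lo [ 0.481 -0.302  0.005] hi [ 0.6   -0.218  0.083]
side can 0.8 [267. 181.] 1926 med [ 0.318 -0.16   0.089] lo [ 0.277 -0.182  0.004] hi [ 0.359 -0.097  0.101]
side can 0.7 [204. 235.] 1421 med [0.483 0.012 0.08 ] lo [ 0.443 -0.009  0.002] hi [0.526 0.078 0.101]
side can 0.32 [291. 278.] 701 med [ 0.521 -0.265  0.073] lo [ 0.433 -0.298  0.063] hi [ 0.629 -0.225  0.077]
side tin 0.87 [152. 235.] 472 med [0.543 0.252 0.054] lo [ 0.505 -0.001  0.001] hi [0.588 0.319 0.254]
```

Run:
```python
import cv2,numpy as np
a=cv2.imread("pics/scene0.png");b=cv2.imread("pics/side0.png")
cv2.imwrite("pics/both.png",cv2.resize(np.vstack([a[60:300],b[90:370]]),None,fx=1.15,fy=1.15))
```

```text
(no output)
```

View pics/both.png

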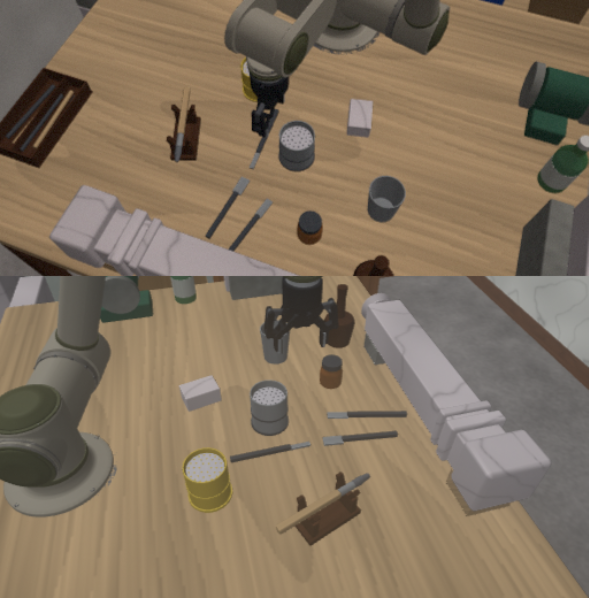

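Can candidates in the scene picture, as (col,row):
- The steel banded can with a holed plate, (258,186). This is my choice.
- The yellow look-alike, (216,134). Leave it alone.
- The plain tin with no plate, (336,229).

The brush is on its rest at (159,166), bristles towards +x, away from the robot. The chisels at (227,180), (195,240) and (215,255) and those in the tray could be mistaken for it. Next I'll measure and take one close crop.

Run:
```python
from h import *
s=env.observe(); print(np.round(s["tool_rot"],3).tolist(), s["grip_width"],s["gripper_force"])
crop=[]
for n in("scene","side"):
    im=env.get_image(n); a=np.ones((384,512),bool)
    P,uv=cloud(im,a)
    # can rim: steel, near (.485,.038)
    k=(np.hypot(P[:,0]-.485,P[:,1]-.038)<.055)&(P[:,2]>.0965)&(P[:,2]<.105); Q=P[k]
    A=np.c_[2*Q[:,:2],np.ones(len(Q))]; x=np.linalg.lstsq(A,(Q[:,:2]**2).sum(1),rcond=None)[0]
    print(n,"can rim",x[:2],np.sqrt(x[2]+x[0]**2+x[1]**2),len(Q),np.median(Q[:,2]))
    k=(np.hypot(P[:,0]-x[0],P[:,1]-x[1])<.025)&(P[:,2]<.2); print("plate z",np.median(P[k,2]))
    g=env.regions_of(n,"brush")[0]["pixels"]; B,bu=cloud(im,g); k=B[:,2]>.06; B=B[k];bu=bu[k]
    v=cv2.fitLine(B[:,:2].astype(np.float32),cv2.DIST_HUBER,0,.001,.001).ravel(); d=v[:2]*np.sign(v[0]); 
    t=(B[:,:2]-v[2:])@d; print("brush dir",np.degrees(np.arctan2(d[1],d[0])),"ends",v[2:]+d*t.min(),v[2:]+d*t.max(),"len",np.ptp(t),"z",np.percentile(B[:,2],[5,50,90]))
    for lo,hi in((-.02,.05),(.05,.09),(.09,.12),(.12,.15),(.15,.2),(.2,.25)):
        m=(t-t.min()>=lo)&(t-t.min()<hi); print("  top z",lo,np.round(np.percentile(B[m,2],90),4), "rgb",im["frame"][bu[m,1],bu[m,0]].mean(0).round())
    # posts
    k=(np.abs(P[:,0]-.535)<.09)&(np.abs(P[:,1]+.26)<.07)&(P[:,2]>.079)&(P[:,2]<.09); Q=P[k]
    u=Q[:,:2]@d; w=Q[:,:2]@np.array([-d[1],d[0]])
    print("posts tops: u",np.round(np.percentile(u,[0,5,25,50,75,95,100]),3),"w",np.round(np.percentile(w,[0,5,50,95,100]),3),len(Q),"axis w",v[2:]@np.array([-d[1],d[0]]))
    c,r=bu.mean(0).astype(int); cr=im["frame"][max(r-45,0):r+45,max(c-60,0):c+60,::-1]; crop.append(cv2.resize(cr,(480,290) if 0 else None,fx=3.2,fy=3.2,interpolation=2))
    np.savez(f"{n}.npz",P=P)
h=min(c.shape[0] for c in crop); cv2.imwrite("pics/crop.png",np.hstack([c[:h] for c in crop])[:, :800])
```

```text
[[0.0, 1.0, -0.0], [1.0, -0.0, 0.0], [0.0, -0.0, -1.0]] 0.08529691327755305 0.0
scene can rim [0.48518783 0.03756005] 0.04219739948384957 105 0.09918862103894233
plate z 0.08107987156105523
brush dir 19.673956 ends [ 0.42834777 -0.29125592] [ 0.63787649 -0.21634122] len 0.2225185311077635 z [0.06495315 0.0719711  0.07513019]
  top z -0.02 0.0755 rgb [147. 120.  88.]
  top z 0.05 0.0756 rgb [141. 115.  84.]
  top z 0.09 0.0754 rgb [140. 114.  84.]
  top z 0.12 0.0751 rgb [128. 109.  87.]
  top z 0.15 0.0742 rgb [89. 87. 88.]
  top z 0.2 0.0728 rgb [73. 70. 71.]
posts tops: u [0.342 0.369 0.376 0.383 0.47  0.477 0.48 ] w [-0.45  -0.448 -0.409 -0.39  -0.389] 56 axis w -0.41846415
side can rim [0.48584454 0.03488201] 0.04223143078014832 135 0.09972269371832343
plate z 0.08205882150581667
brush dir 19.805347 ends [ 0.4306344  -0.29812803] [ 0.63830384 -0.22334051] len 0.22072555600775612 z [0.06395367 0.07302924 0.07526216]
  top z -0.02 0.0754 rgb [142. 121.  92.]
  top z 0.05 0.0752 rgb [139. 118.  90.]
  top z 0.09 0.0752 rgb [139. 119.  90.]
  top z 0.12 0.0755 rgb [130. 113.  90.]
  top z 0.15 0.0751 rgb [103. 101.  98.]
  top z 0.2 0.0738 rgb [97. 92. 87.]
posts tops: u [0.367 0.367 0.373 0.381 0.47  0.476 0.476] w [-0.454 -0.452 -0.443 -0.394 -0.391] 112 axis w -0.42640352
```

View pics/crop.png

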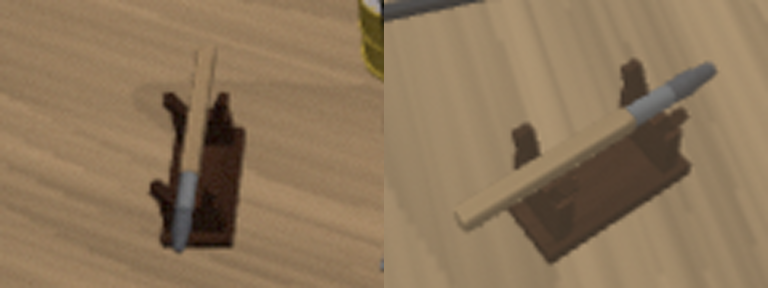

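The crop shows the brush lying in both notches, wooden handle towards the robot and grey ferrule and bristles towards +x. The grip point is about (0.539,-0.255) with the axis at 19.7°. I'll move above it.

Request:
jog_arm([
  [-25.5, -1.1, 0, 0, 0, 70.3],
  [-25.5, -1.1, 0, 0, 0, 70.3],
  [-25.5, -1.1, 0, 0, 0, 70.3],
  [-25.5, -1.1, 0, 0, 0, 70.3],
  [-25.5, -1.1, 0, 0, 0, 70.3],
  [-25.5, -1.1, 0, 0, 0, 70.3],
  [-25.5, -1.1, 0, 0, 0, 70.3],
  [-25.5, -1.1, 0, 0, 0, 70.3],
], hand=1)

```text
time_s: 1.37
position: [0.5384, -0.258, 0.2004]
tool_rot: [[0.847, 0.532, -0.001], [0.532, -0.847, 0.0], [-0.0, -0.0, -1.0]]
ft_force: [0.2, 0.5, 0.3]
grip_width: 0.0854
gripper_force: 0.0
```

Request:
jog_arm([
  [0, 0, 0, 0, 0, 13],
  [0, 0, 0, 0, 0, 13],
  [0, 0, 0, 0, 0, 13],
])

```text
time_s: 1.62
position: [0.5389, -0.2551, 0.2009]
tool_rot: [[0.943, 0.334, -0.0], [0.334, -0.943, 0.0], [-0.0, -0.0, -1.0]]
ft_force: [-0.4, 0.0, 0.2]
grip_width: 0.0853
gripper_force: 0.0
```

```bash
cat >> h.py <<'E'
def wrist_axis(im,g):
    pass
def wcloud(im,mask):
    h=im["frame"].shape[0]; f=h/2/np.tan(np.radians(im["fovy"])/2)
    r,c=np.nonzero(mask&(im["depth"]>0)); d=im["depth"][r,c]
    x=c-im["cx"];y=r-im["cy"];rr=np.hypot(x,y)+1e-9;th=rr/f
    p=np.c_[np.tan(th)*x/rr*d,np.tan(th)*y/rr*d,d]; p=p[th<1.4]; T=np.array(im["cam_to_world"])
    return p@T[:3,:3].T+T[:3,3]
E
python3 - <<'E'
from h import *
s=env.observe(); print(s["time_s"],np.round(s["position"],4),np.round(s["tool_rot"],3).tolist(),np.round(s["q"],1))
im=env.get_image("wrist"); cv2.imwrite("pics/w1.png",im["frame"][:,:,::-1]); print(im["fovy"])
g=env.regions_of("wrist","brush")[0]; print(g["score"],g["point"])
B=wcloud(im,g["pixels"]); B=B[(B[:,2]>.06)&(B[:,2]<.09)]
v=cv2.fitLine(B[:,:2].astype(np.float32),cv2.DIST_HUBER,0,.001,.001).ravel(); d=v[:2]*np.sign(v[0])
t=(B[:,:2]-v[2:])@d; w=v[2:]@np.array([-d[1],d[0]])
print(len(B),np.degrees(np.arctan2(d[1],d[0])),"w",w,"u",v[2:]@d+t.min(),v[2:]@d+t.max(),"ztop",np.percentile(B[:,2],90))
P=wcloud(im,np.ones((384,512),bool)); e=np.array([.9412,.3378]);n=np.array([-e[1],e[0]])
u=P[:,:2]@e;w=P[:,:2]@n
k=(abs(u-.421)<.08)&(abs(w+.422)<.045)&(P[:,2]>.079)&(P[:,2]<.088);print("posts u",np.percentile(u[k],[1,10,50,90,99]).round(4),"w",np.percentile(w[k],[1,10,50,90,99]).round(4),k.sum(),"brush w at e:",np.median(B[:,:2]@n))
E
```

```text
1.6167 [ 0.5389 -0.2551  0.2009] [[0.943, 0.334, -0.0], [0.334, -0.943, 0.0], [-0.0, -0.0, -1.0]] [-36.7  26.5  66.6  -0.   86.9  33.8]
65.70646984690485
0.91 [171.2, 257.9]
2906 19.542349 w -0.42010504 u 0.30579108649570924 0.5284785820837965 ztop 0.07497228056859587
posts u [0.3664 0.3695 0.4631 0.4728 0.4754] w [-0.452  -0.4498 -0.4409 -0.3931 -0.3907] 580 brush w at e: -0.42174333544142983
```

View pics/w1.png

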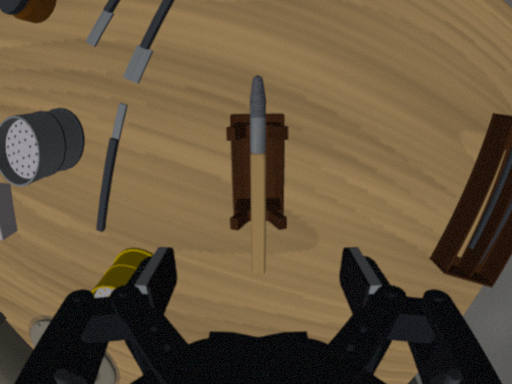

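The wrist picture shows the brush upright at col 258 (rows 76–272), centred between the fingers. This agrees with the other cameras. I'll descend and grip.

Request:
jog_arm([
  [0, 0, 4, 0, 0, 0],
  [0, 0, 8, 0, 0, 0],
  [0, 0, 11.5, 0, 0, 0],
  [0, 0, 14, 0, 0, 0],
  [0, 0, 15.3, 0, 0, 0],
  [0, 0, 15.3, 0, 0, 0],
  [0, 0, 15.3, 0, 0, 0],
])

```text
time_s: 2.3
position: [0.5391, -0.255, 0.0481]
tool_rot: [[0.941, 0.339, -0.0], [0.339, -0.941, 0.0], [-0.0, -0.0, -1.0]]
ft_force: [0.0, -0.4, 0.4]
grip_width: 0.0854
gripper_force: 0.0
```

Request:
jog_arm([
  [0, 0, 0, 0, 0, 0],
  [0, 0, 0, 0, 0, 0],
  [0, 0, 0, 0, 0, 0],
  [0, 0, 0, 0, 0, 0],
  [0, 0, 0, 0, 0, 0],
  [0, 0, 0, 0, 0, 0],
  [0, 0, 0, 0, 0, 0],
  [0, 0, 0, 0, 0, 0],
], hand=0, newtons=80)

```text
time_s: 2.97
position: [0.539, -0.255, 0.0481]
tool_rot: [[0.941, 0.337, 0.0], [0.337, -0.941, -0.0], [-0.0, 0.0, -1.0]]
ft_force: [0.7, 1.5, 0.3]
grip_width: 0.0002
gripper_force: 0.0
```

Request:
jog_arm([
  [0, 0, 0, 0, 0, 0],
  [0, 0, 0, 0, 0, 0],
])

```text
time_s: 3.13
position: [0.539, -0.255, 0.048]
tool_rot: [[0.941, 0.337, -0.0], [0.337, -0.941, -0.0], [-0.0, -0.0, -1.0]]
ft_force: [-0.2, 1.0, 0.8]
grip_width: -0.0002
gripper_force: 0.0
```

The fingers shut fully, so the brush isn't between them. I'll look.

Run:
```python
from h import *
a=env.get_image("wrist")["frame"]; b=env.get_image("side")["frame"][200:380,180:400]; c=env.get_image("scene")["frame"][100:230,90:250]
f=lambda x:cv2.resize(x,(400,290))
cv2.imwrite("pics/m.png",np.vstack([np.hstack([f(a),f(b)]),np.hstack([f(c),f(c)*0])])[:,:,::-1])
```

```text
(no output)
```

View pics/m.png

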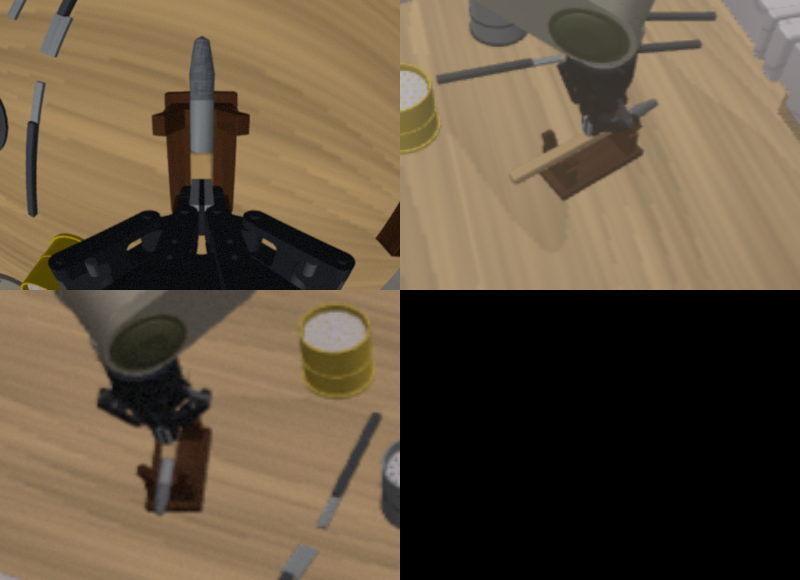

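The brush still lies on the rest and its handle passes at the shut fingertips (wrist crop col ~200, row ~170). I'll measure its height.

Run:
```python
from h import *
im=env.get_image("wrist"); g=env.regions_of("wrist","brush")[0]; print(g["score"])
def rep(B):
    e=np.array([.9412,.3378]);n=np.array([-e[1],e[0]])
    u=B[:,:2]@e-.420;w=B[:,:2]@n+.4217
    for lo in np.arange(-.12,.12,.02):
        m=(u>=lo)&(u<lo+.02)&(abs(w)<.02)&(B[:,2]>.03)
        if m.sum()>5: print(round(lo,2),m.sum(),"w",np.round(np.percentile(w[m],[5,50,95]),4),"z",np.percentile(B[m,2],[10,50,90]).round(4))
rep(wcloud(im,g["pixels"]))
for n in("side","scene"):
    im=env.get_image(n); g=env.regions_of(n,"brush")[0]; print(n,g["score"]); rep(cloud(im,g["pixels"])[0])
a=env.get_image("wrist")["frame"][190:330,170:345]
cv2.imwrite("pics/m2.png",cv2.resize(a,None,fx=4,fy=4,interpolation=2)[:,:,::-1])
```

```text
0.64
-0.08 91 w [-0.0037 -0.0004  0.0029] z [0.0737 0.0746 0.075 ]
-0.06 133 w [-0.003  -0.0004  0.0022] z [0.0738 0.0745 0.075 ]
0.0 607 w [-0.0071 -0.0003  0.0067] z [0.0732 0.0742 0.075 ]
0.02 1078 w [-0.0072 -0.0003  0.0066] z [0.0708 0.0735 0.0746]
0.04 1143 w [-0.007  -0.0003  0.0069] z [0.0701 0.0732 0.0745]
0.06 1225 w [-0.0074 -0.0003  0.0067] z [0.0701 0.0733 0.0747]
0.08 1062 w [-0.0062 -0.0002  0.0058] z [0.0701 0.0724 0.0741]
0.1 198 w [-0.0047 -0.0002  0.0043] z [0.0687 0.0706 0.0718]
side 0.79
-0.12 65 w [-0.0087 -0.0037  0.0045] z [0.0665 0.073  0.0755]
-0.1 79 w [-0.0087 -0.0041  0.005 ] z [0.0662 0.0733 0.0753]
-0.08 82 w [-0.0088 -0.0047  0.005 ] z [0.0659 0.0736 0.0754]
-0.06 81 w [-0.009  -0.0038  0.0057] z [0.0636 0.0732 0.0755]
-0.04 78 w [-0.0088 -0.0043  0.0057] z [0.0646 0.0734 0.0754]
-0.02 64 w [-0.0097 -0.0056  0.0045] z [0.0664 0.0739 0.0759]
0.0 25 w [-0.0088 -0.0081 -0.0074] z [0.0631 0.0687 0.0742]
0.06 35 w [-0.0083 -0.0042  0.0047] z [0.0703 0.0727 0.0753]
0.08 46 w [-0.0088 -0.0038  0.0038] z [0.0669 0.0722 0.0743]
0.1 10 w [-0.0052 -0.0027  0.0032] z [0.066  0.0705 0.0723]
scene 0.71
0.0 22 w [-0.0044  0.0043  0.0094] z [0.0686 0.0724 0.079 ]
0.02 39 w [-0.004   0.003   0.0092] z [0.0675 0.0717 0.0762]
0.04 38 w [-0.0058  0.0039  0.0088] z [0.0633 0.0701 0.0764]
0.06 32 w [-0.0048  0.0027  0.0085] z [0.0685 0.0723 0.0752]
0.08 39 w [-0.0043  0.0018  0.0082] z [0.0665 0.0708 0.0734]
0.1 10 w [-0.0029  0.003   0.0057] z [0.0657 0.0689 0.071 ]
```

View pics/m2.png

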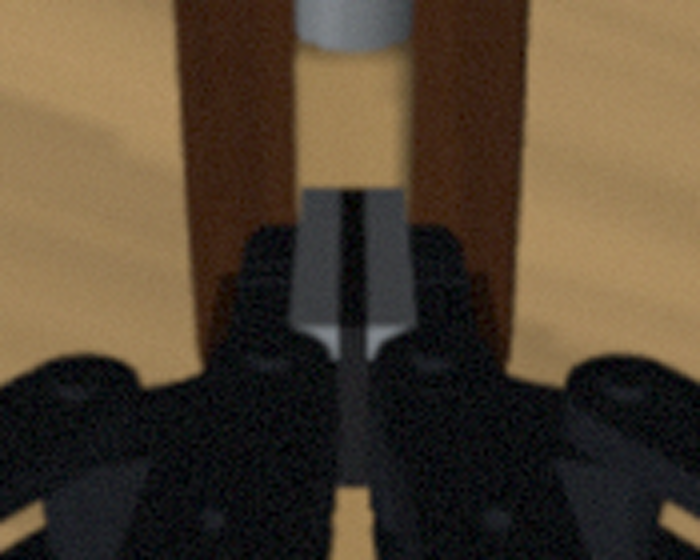

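Run:
```python
from h import *
im=env.get_image("wrist"); T=np.array(im["cam_to_world"]); print(T.round(3).tolist())
h=384; f=h/2/np.tan(np.radians(im["fovy"])/2); print(f,im["cx"],im["cy"])
def at(r,c):
    m=np.zeros((384,512),bool); m[r-1:r+2,c-1:c+2]=1; return np.median(wcloud(im,m),0).round(4), np.median(im["depth"][m]).round(4)
for rr,cc in((225,258),(235,258),(240,250),(250,250),(265,250),(245,258),(265,258),(285,258),(262,237),(300,220)): print(rr,cc,*at(rr,cc))
print({k:np.round(v,3).tolist() for k,v in env.observe().items()})
for n in("side","scene"):
    P,_=cloud(env.get_image(n),np.ones((384,512),bool))
    k=np.hypot(P[:,0]-.539,P[:,1]+.255)<.012; print(n,np.sort(P[k,2])[::4].round(3))
```

```text
[[0.338, -0.896, -0.287, 0.611], [-0.941, -0.323, -0.102, -0.229], [-0.001, 0.304, -0.953, 0.221], [0.0, 0.0, 0.0, 1.0]]
297.3186396354542 257.76930612819837 194.86402532344817
225 258 [ 0.5512 -0.2506  0.0743] 0.1595
235 258 [ 0.5455 -0.2526  0.0742] 0.1614
240 250 [ 0.5471 -0.2478  0.086 ] 0.1492
250 250 [ 0.5471 -0.248   0.097 ] 0.1388
265 250 [ 0.5473 -0.2482  0.1114] 0.1251
245 258 [ 0.5486 -0.2514  0.0927] 0.1428
265 258 [ 0.5486 -0.2515  0.1111] 0.1251
285 258 [ 0.542  -0.254   0.1163] 0.1226
262 237 [ 0.5413 -0.2438  0.1017] 0.1355
300 220 [ 0.5454 -0.2383  0.1376] 0.0996
{'time_s': 3.683, 'q': [-36.685, 34.657, 79.204, 0.0, 66.142, 33.611], 'qvel': [-0.02, -0.152, 0.067, 0.026, -0.093, 0.037], 'joint_efforts': [-0.001, -52.32, -19.128, -0.0, 0.001, -0.0], 'position': [0.539, -0.255, 0.048], 'tool_rot': [[0.941, 0.337, -0.0], [0.337, -0.941, 0.0], [-0.0, -0.0, -1.0]], 'ft_force': [0.271, 0.026, -0.528], 'wrist_torque': [-0.006, -0.033, 0.0], 'gripper_force': 0.0, 'grip_width': 0.0}
side [0.012 0.013 0.013 0.013 0.013 0.014 0.014 0.014 0.014 0.014 0.015 0.015
 0.015 0.015 0.015 0.016 0.016 0.016 0.017 0.064 0.066 0.069 0.072 0.072
 0.073 0.074 0.074 0.074 0.076 0.081 0.086 0.088 0.089 0.091 0.094 0.097
 0.1   0.101 0.104 0.106 0.11  0.112 0.116 0.122 0.123 0.127 0.133 0.14
 0.15  0.159 0.167 0.376 0.377 0.377 0.377 0.377 0.377 0.377 0.377 0.378
 0.378 0.378 0.378 0.378 0.378 0.378 0.378 0.378 0.378 0.378 0.379 0.379
 0.379 0.379 0.379 0.379]
scene [0.008 0.012 0.013 0.014 0.016 0.061 0.07  0.072 0.081 0.085 0.089 0.096
 0.102 0.108 0.115 0.122 0.128 0.13  0.133 0.154 0.163 0.173 0.375 0.375
 0.376 0.376 0.377 0.377 0.377 0.377 0.378 0.378 0.378 0.379 0.379 0.379
 0.38 ]
```

Run:
```python
from h import *
for n in("side","scene"):
    P=np.load(n+".npz")["P"]; k=(abs(P[:,0]-.55)<.065)&(abs(P[:,1])<.02)&(P[:,2]>.15)&(P[:,2]<.4); Q=P[k]
    i=np.argsort(Q[:,2]); print(n,k.sum(),Q[i[:40:3]].round(3).tolist())
```

```text
side 1340 [[0.595, -0.008, 0.246], [0.502, -0.006, 0.248], [0.598, -0.008, 0.249], [0.595, -0.001, 0.25], [0.506, -0.012, 0.251], [0.502, -0.007, 0.251], [0.506, -0.009, 0.252], [0.504, -0.01, 0.253], [0.594, -0.002, 0.254], [0.605, -0.009, 0.254], [0.508, -0.013, 0.255], [0.506, -0.009, 0.255], [0.508, -0.011, 0.256], [0.594, -0.001, 0.257]]
scene 543 [[0.505, 0.0, 0.243], [0.6, 0.008, 0.245], [0.506, 0.009, 0.247], [0.506, 0.003, 0.249], [0.6, 0.008, 0.25], [0.507, 0.009, 0.253], [0.507, 0.012, 0.254], [0.597, 0.008, 0.254], [0.604, -0.0, 0.255], [0.594, 0.011, 0.256], [0.604, 0.003, 0.257], [0.605, 0.008, 0.257], [0.507, 0.012, 0.258], [0.599, 0.011, 0.259]]
```

The cameras, at both the start pose and here, put the real fingertips about 32 mm behind the reported TCP. The fingers therefore closed above the brush, touching nothing. I'll open, go 33 mm lower and watch the force.

Request:
jog_arm([
  [0, 0, 0, 0, 0, 0],
  [0, 0, 0, 0, 0, 0],
  [0, 0, 0, 0, 0, 0],
  [0, 0, 0, 0, 0, 0],
  [0, 0, 0, 0, 0, 0],
  [0, 0, 0, 0, 0, 0],
  [0, 0, 0, 0, 0, 0],
], hand=1)

```text
time_s: 4.37
position: [0.539, -0.255, 0.048]
tool_rot: [[0.941, 0.337, -0.0], [0.337, -0.941, 0.0], [0.0, -0.0, -1.0]]
ft_force: [0.4, -0.0, -0.2]
grip_width: 0.0836
gripper_force: 0.0
```

Request:
jog_arm([
  [0, 0, 0.7, 0, 0, 0],
  [0, 0, 1.4, 0, 0, 0],
  [0, 0, 2.1, 0, 0, 0],
  [0, 0, 2.7, 0, 0, 0],
  [0, 0, 3.2, 0, 0, 0],
  [0, 0, 3.2, 0, 0, 0],
])

```text
time_s: 4.87
position: [0.5384, -0.2546, 0.0146]
tool_rot: [[0.941, 0.337, -0.002], [0.337, -0.941, 0.001], [-0.001, -0.002, -1.0]]
ft_force: [-0.3, -0.2, -0.7]
grip_width: 0.0853
gripper_force: 0.0
```

Request:
jog_arm([
  [0, 0, 0, 0, 0, 0],
  [0, 0, 0, 0, 0, 0],
  [0, 0, 0, 0, 0, 0],
  [0, 0, 0, 0, 0, 0],
  [0, 0, 0, 0, 0, 0],
  [0, 0, 0, 0, 0, 0],
  [0, 0, 0, 0, 0, 0],
  [0, 0, 0, 0, 0, 0],
], hand=0, newtons=80)

```text
time_s: 5.53
position: [0.5391, -0.255, 0.0164]
tool_rot: [[0.941, 0.337, 0.0], [0.337, -0.941, -0.0], [0.0, 0.0, -1.0]]
ft_force: [-1.4, -0.1, 3.4]
grip_width: 0.0144
gripper_force: 78.2
```

Gripped. I'll lift straight up, first slowly.

Request:
jog_arm([
  [0, 0, -0.8, 0, 0, 0],
  [0, 0, -2, 0, 0, 0],
  [0, 0, -4.5, 0, 0, 0],
  [0, 0, -8, 0, 0, 0],
  [0, 0, -12, 0, 0, 0],
  [0, 0, -16, 0, 0, 0],
  [0, 0, -20, 0, 0, 0],
  [0, 0, -24, 0, 0, 0],
])

```text
time_s: 6.2
position: [0.5384, -0.2546, 0.2585]
tool_rot: [[0.941, 0.337, -0.0], [0.337, -0.941, 0.0], [-0.0, -0.0, -1.0]]
ft_force: [1.3, -0.5, -0.7]
grip_width: 0.0148
gripper_force: 78.0
```

Run:
```python
from h import *
s=env.observe(); print(s["q"],s["position"],s["grip_width"],s["gripper_force"],s["ft_force"])
im=env.get_image("wrist"); g=env.regions_of("wrist","brush")[0]; B=wcloud(im,g["pixels"])
R=np.array(s["tool_rot"]); L=(B-s["position"])@R
for lo in np.arange(0,.12,.015):
    m=(L[:,0]>=lo)&(L[:,0]<lo+.015); 
    if m.sum()>5: print(round(lo,3),np.median(L[m],0).round(4))
print(L[:,0].max(),g["score"])
```

```text
[-3.66836427e+01  2.48003227e+01  6.00953520e+01  3.69588065e-04
  9.51068706e+01  3.36097372e+01] [ 0.53841177 -0.25455985  0.25848497] 0.01477536205461635 78.01617980003357 [ 1.28224178 -0.53833511 -0.67699931]
0.0 [ 0.0081 -0.     -0.0579]
0.015 [ 0.023  -0.0001 -0.0575]
0.03 [ 0.0377 -0.0001 -0.0567]
0.045 [ 0.0527 -0.0005 -0.0567]
0.06 [ 0.0676 -0.0001 -0.0568]
0.075 [ 0.082  -0.0002 -0.0567]
0.09 [ 0.0962 -0.0002 -0.0549]
0.105 [ 0.1055 -0.0004 -0.0509]
0.1640714555617375 0.73
```

Held well: axis 50 mm behind the TCP, tip at +109 mm. Now I'll carry it towards the can and yaw so the bristles point to +y.

Request:
jog_arm([
  [0.2, -2.1, 0, 0, 0, -7],
  [0.4, -4.2, 0, 0, 0, -14],
  [0.6, -6.3, 0, 0, 0, -21],
  [0.8, -8.4, 0, 0, 0, -28],
  [1.0, -10.5, 0, 0, 0, -35],
  [1.2, -12.6, 0, 0, 0, -42],
  [1.4, -14.7, 0, 0, 0, -49],
  [1.6, -16.8, 0, 0, 0, -56],
], newtons=100)

```text
time_s: 6.97
position: [0.4966, -0.0903, 0.2555]
tool_rot: [[0.241, 0.97, -0.001], [0.97, -0.241, 0.0], [0.0, -0.001, -1.0]]
ft_force: [-0.3, 0.7, -1.6]
grip_width: 0.0143
gripper_force: 100.9
```

Run:
```python
from h import *
s=env.observe(); print(s["time_s"],np.round(s["q"],1),np.round(s["position"],4),np.round(s["tool_rot"],3).tolist(),s["gripper_force"])
R=np.array(s["tool_rot"]); t=np.array([.4855,-.0514,.25]); print(((t-s["position"])@R*100).round(2), "yaw",np.degrees(np.arctan2(R[1,0],R[0,0])))
im=env.get_image("side"); 
for n in("side","scene"):
  im=env.get_image(n)
  for g in env.regions_of(n,"mallet")[:1]: print(n,g["score"],np.percentile(cloud(im,g["pixels"])[0],[5,50,95],axis=0).round(3).tolist())
```

```text
6.9667 [-23.8  15.2  75.1  -0.   89.7  -9.8] [ 0.4966 -0.0903  0.2555] [[0.241, 0.97, -0.001], [0.97, -0.241, 0.0], [0.0, -0.001, -1.0]] 100.91130495071411
[ 3.51 -2.02  0.55] yaw 76.04374929616836
side 0.83 [[0.718, 0.268, 0.018], [0.748, 0.288, 0.083], [0.781, 0.318, 0.175]]
scene 0.58 [[0.732, 0.276, 0.036], [0.766, 0.309, 0.086], [0.794, 0.345, 0.186]]
```

Request:
jog_arm([
  [1.7, -1, 0, 0, 0, -7],
  [3.5, -2, 0, 0, 0, -14],
  [3.5, -2, 0, 0, 0, -14],
])

```text
time_s: 7.47
position: [0.486, -0.0511, 0.2559]
tool_rot: [[0.0, 1.0, -0.001], [1.0, -0.0, 0.001], [0.001, -0.001, -1.0]]
ft_force: [0.2, -0.2, -0.1]
grip_width: 0.0139
gripper_force: 100.9
```

Request:
jog_arm([
  [0, 0, 0, 0, -7, 0],
  [0, 0, 0, 0, -14, 0],
  [0, 0, 0, 0, -21, 0],
  [0, 0, 0, 0, -28, 0],
  [0, 0, 0, 0, -35, 0],
  [0, 0, 0, 0, -42, 0],
  [0, 0, 0, 0, -49, 0],
  [0, 0, 0, 0, -56, 0],
])

```text
time_s: 8.13
position: [0.4875, -0.0527, 0.2565]
tool_rot: [[0.007, 1.0, -0.003], [0.554, -0.006, -0.832], [-0.832, 0.004, -0.554]]
ft_force: [0.6, -0.4, -1.2]
grip_width: 0.0141
gripper_force: 101.0
```

```bash
cat > st.py <<'E'
from h import *
s=env.observe(); print(round(s["time_s"],2),np.round(s["q"],1),np.round(s["position"],4),np.round(s["tool_rot"],3).tolist(),"F",np.round(s["ft_force"],1),"T",np.round(s["wrist_torque"],2),s["grip_width"],round(s["gripper_force"]))
R=np.array(s["tool_rot"]); print("tip",np.array(s["position"])+R@[.109,0,-.05])
E
python3 st.py
```

```text
8.13 [  7.9  22.9  85.5 -55.6  86.3  20.1] [ 0.4875 -0.0527  0.2565] [[0.007, 1.0, -0.003], [0.554, -0.006, -0.832], [-0.832, 0.004, -0.554]] F [ 0.6 -0.4 -1.2] T [ 0.54  0.02 -0.  ] 0.014051022021243807 101
tip [0.48840991 0.04931921 0.19350614]
```

Request:
jog_arm([
  [0, 0, 0, 0, -5, 0],
  [0, 0, 0, 0, -9, 0],
  [0, 0, 0, 0, -9, 0],
  [0, 0, 0, 0, -9, 0],
])

```text
time_s: 8.47
position: [0.4871, -0.0528, 0.2551]
tool_rot: [[0.002, 1.0, -0.006], [0.424, -0.006, -0.906], [-0.906, -0.001, -0.424]]
ft_force: [-0.4, 0.2, -0.5]
grip_width: 0.0145
gripper_force: 101.0
```

```bash
python3 st.py
python3 - <<'E'
from h import *
s=env.observe();R=np.array(s["tool_rot"]);p=np.array(s["position"]);o=[]
for n in("side","scene","wrist"):
    im=env.get_image(n); o.append(im["frame"])
    g=env.regions_of(n,"brush")
    if not g: print(n,"none"); continue
    B=(wcloud if n=="wrist" else lambda a,b:cloud(a,b)[0])(im,g[0]["pixels"]); L=(B-p)@R
    k=(abs(L[:,1])<.02)&(L[:,0]<.13)&(L[:,2]<-.03)&(L[:,2]>-.08); L=L[k]
    print(n,g[0]["score"],len(L),"xmax",np.percentile(L[:,0],[90,98,100]).round(4) if len(L) else "")
    for lo in np.arange(.0,.12,.02):
        m=(L[:,0]>=lo)&(L[:,0]<lo+.02)
        if m.sum()>3: print("  ",round(lo,2),np.median(L[m],0).round(4),np.ptp(L[m],0).round(3))
v=np.hstack([o[0][120:330,130:360],cv2.resize(o[1][70:280,150:380],(230,210))]); cv2.imwrite("pics/t.png",cv2.resize(v,None,fx=1.7,fy=1.7)[:,:,::-1])
E
```

```text
8.47 [ 10.2  26.3  87.3 -62.9  89.1  25.7] [ 0.4871 -0.0528  0.2551] [[0.002, 1.0, -0.006], [0.424, -0.006, -0.906], [-0.906, -0.001, -0.424]] F [-0.4  0.2 -0.5] T [ 0.55 -0.01 -0.02] 0.014465909252194514 101
tip [0.48763042 0.03867872 0.17760939]
side 0.64 333 xmax [0.056  0.0797 0.0933]
   0.0 [ 0.0108  0.0029 -0.0426] [0.019 0.007 0.003]
   0.02 [ 0.0331  0.0016 -0.043 ] [0.019 0.01  0.004]
   0.04 [ 0.0503 -0.     -0.0435] [0.015 0.013 0.006]
   0.06 [ 0.0695 -0.0008 -0.0438] [0.018 0.014 0.009]
   0.08 [ 0.0855 -0.0002 -0.0439] [0.013 0.008 0.004]
scene 0.88 399 xmax [0.0698 0.0943 0.105 ]
   0.04 [ 0.0578  0.0076 -0.0524] [0.002 0.002 0.006]
   0.06 [ 0.0719  0.007  -0.0533] [0.017 0.007 0.018]
   0.08 [ 0.0884  0.0051 -0.0551] [0.018 0.012 0.011]
wrist 0.84 10337 xmax [0.0882 0.0994 0.105 ]
   0.0 [ 0.011  -0.0009 -0.0577] [0.02  0.016 0.005]
   0.02 [ 0.03   -0.0012 -0.0568] [0.02  0.016 0.012]
   0.04 [ 0.0501 -0.0012 -0.0566] [0.02  0.016 0.011]
   0.06 [ 0.0704 -0.0007 -0.0568] [0.02  0.017 0.01 ]
   0.08 [ 0.0888 -0.0007 -0.0556] [0.02  0.016 0.01 ]
   0.1 [ 0.1015 -0.0007 -0.0542] [0.005 0.01  0.007]
```

View pics/t.png

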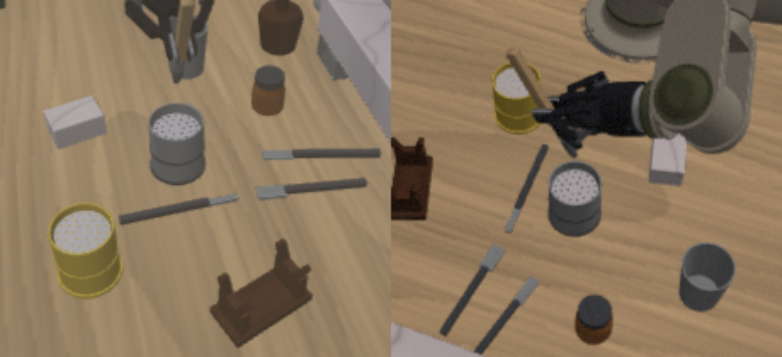

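All three views agree that the brush hangs tip down over the steel can, tip at about (0.488,0.039,0.178). Its bristles are at crop right (575,150), above the can at (575,195). I'll descend to just inside the rim.

Request:
jog_arm([
  [1.8, -0.1, 0.85, 0, 0, 0],
  [3.6, -0.2, 1.7, 0, 0, 0],
  [5.4, -0.2, 2.53, 0, 0, 0],
  [7.25, -0.2, 3.4, 0, 0, 0],
  [7.7, -0.2, 3.6, 0, 0, 0],
  [7.7, -0.2, 3.6, 0, 0, 0],
  [7.7, -0.2, 3.6, 0, 0, 0],
])

```text
time_s: 9.35
position: [0.485, -0.0527, 0.1719]
tool_rot: [[0.003, 1.0, -0.004], [0.423, -0.005, -0.906], [-0.906, 0.001, -0.423]]
ft_force: [0.2, -0.2, -0.3]
grip_width: 0.0141
gripper_force: 101.0
```

```bash
python3 st.py
```

```text
9.35 [ 10.3  32.8  92.9 -63.7  83.6  36.6] [ 0.485  -0.0527  0.1719] [[0.003, 1.0, -0.004], [0.423, -0.005, -0.906], [-0.906, 0.001, -0.423]] F [ 0.2 -0.2 -0.3] T [ 0.55 -0.05 -0.01] 0.014101783733442948 101
tip [0.48559036 0.03865022 0.09426221]
```

Request:
jog_arm([
  [0.18, 0, 0.085, 0, 0, 0],
  [0.36, 0, 0.17, 0, 0, 0],
  [0.54, 0, 0.25, 0, 0, 0],
  [0.72, 0, 0.34, 0, 0, 0],
  [0.72, 0, 0.34, 0, 0, 0],
])

```text
time_s: 9.77
position: [0.4846, -0.0527, 0.1629]
tool_rot: [[0.002, 1.0, -0.005], [0.423, -0.005, -0.906], [-0.906, -0.0, -0.423]]
ft_force: [-0.2, -0.1, -1.7]
grip_width: 0.0145
gripper_force: 101.0
```

Request:
jog_arm([
  [0.09, 0, 0.042, 0, 0, 0],
  [0.18, 0, 0.085, 0, 0, 0],
  [0.18, 0, 0.085, 0, 0, 0],
])

```text
time_s: 10.02
position: [0.4846, -0.0527, 0.1609]
tool_rot: [[0.002, 1.0, -0.005], [0.423, -0.005, -0.906], [-0.906, -0.0, -0.423]]
ft_force: [0.2, -0.2, -0.7]
grip_width: 0.014
gripper_force: 101.0
```

Request:
jog_arm([
  [0.09, 0, 0.042, 0, 0, 0],
  [0.18, 0, 0.085, 0, 0, 0],
  [0.18, 0, 0.085, 0, 0, 0],
])

```text
time_s: 10.27
position: [0.4846, -0.0527, 0.1589]
tool_rot: [[0.002, 1.0, -0.005], [0.423, -0.005, -0.906], [-0.906, -0.0, -0.423]]
ft_force: [1.0, 0.1, -0.3]
grip_width: 0.0142
gripper_force: 101.0
```

Request:
jog_arm([
  [0.09, 0, 0.042, 0, 0, 0],
  [0.18, 0, 0.085, 0, 0, 0],
  [0.18, 0, 0.085, 0, 0, 0],
])

```text
time_s: 10.52
position: [0.4848, -0.0528, 0.1572]
tool_rot: [[0.002, 1.0, -0.004], [0.422, -0.005, -0.906], [-0.906, 0.0, -0.422]]
ft_force: [1.1, 0.6, -0.2]
grip_width: 0.0145
gripper_force: 101.1
```

Request:
jog_arm([
  [0.09, 0, 0.042, 0, 0, 0],
  [0.18, 0, 0.085, 0, 0, 0],
  [0.18, 0, 0.085, 0, 0, 0],
])

```text
time_s: 10.77
position: [0.4848, -0.0528, 0.1551]
tool_rot: [[0.002, 1.0, -0.004], [0.422, -0.005, -0.906], [-0.906, 0.0, -0.422]]
ft_force: [-0.0, -1.3, 1.5]
grip_width: 0.0145
gripper_force: 101.1
```

Request:
jog_arm([
  [0.09, 0, 0.042, 0, 0, 0],
  [0.18, 0, 0.085, 0, 0, 0],
  [0.18, 0, 0.085, 0, 0, 0],
])

```text
time_s: 11.02
position: [0.4848, -0.0528, 0.1531]
tool_rot: [[0.002, 1.0, -0.005], [0.422, -0.005, -0.906], [-0.906, 0.0, -0.422]]
ft_force: [1.4, -0.1, 2.7]
grip_width: 0.0144
gripper_force: 101.1
```

```bash
cat > fz.py <<'E'
from h import *
F=[];W=[]
for i in range(3):
    env.get_image("side"); s=env.observe(); F.append(s["ft_force"]); W.append(s["wrist_torque"])
s=env.observe();R=np.array(s["tool_rot"]); print(s["time_s"],"F",np.mean(F,0).round(2),"T",np.mean(W,0).round(3),"tip",(np.array(s["position"])+R@[.109,0,-.05]).round(4),s["grip_width"])
E
python3 fz.py
```

```text
11.1667 F [ 1.47 -0.9   2.89] T [ 0.114 -0.135  0.103] tip [0.4852 0.0386 0.0755] 0.014280733411500037
```

Contact: the force rises from about tip z 0.079. I'll carry on down to the stop in small steps.

Request:
jog_arm([
  [0.09, 0, 0.042, 0, 0, 0],
  [0.18, 0, 0.085, 0, 0, 0],
  [0.18, 0, 0.085, 0, 0, 0],
])

```text
time_s: 11.42
position: [0.4847, -0.0528, 0.1511]
tool_rot: [[0.002, 1.0, -0.005], [0.422, -0.005, -0.906], [-0.906, 0.0, -0.422]]
ft_force: [2.2, -1.0, 3.5]
grip_width: 0.0141
gripper_force: 101.1
```

```bash
python3 fz.py
```

```text
11.5667 F [ 0.55 -1.09  3.56] T [ 0.073 -0.169  0.116] tip [0.4852 0.0386 0.0735] 0.014556437051432357
```

Request:
jog_arm([
  [0.09, 0, 0.042, 0, 0, 0],
  [0.09, 0, 0.042, 0, 0, 0],
])

```text
time_s: 11.73
position: [0.4847, -0.0528, 0.1501]
tool_rot: [[0.002, 1.0, -0.005], [0.423, -0.005, -0.906], [-0.906, 0.0, -0.423]]
ft_force: [0.9, -0.8, 3.8]
grip_width: 0.0143
gripper_force: 101.1
```

```bash
python3 fz.py
```

```text
11.8833 F [ 1.25 -0.98  3.6 ] T [-0.018 -0.172  0.091] tip [0.4852 0.0386 0.0725] 0.014275112156284624
```

Request:
jog_arm([
  [0.09, 0, 0.042, 0, 0, 0],
  [0.09, 0, 0.042, 0, 0, 0],
])

```text
time_s: 12.05
position: [0.4847, -0.0528, 0.1491]
tool_rot: [[0.002, 1.0, -0.005], [0.422, -0.005, -0.906], [-0.906, 0.0, -0.422]]
ft_force: [1.1, -0.6, 3.2]
grip_width: 0.0141
gripper_force: 101.1
```

```bash
python3 fz.py
```

```text
12.2 F [ 0.69 -0.71  4.3 ] T [-0.085 -0.168  0.102] tip [0.4852 0.0386 0.0715] 0.013983821731052679
```

Request:
jog_arm([
  [0.09, 0, 0.042, 0, 0, 0],
  [0.09, 0, 0.042, 0, 0, 0],
])

```text
time_s: 12.37
position: [0.4847, -0.053, 0.1488]
tool_rot: [[0.003, 1.0, -0.005], [0.421, -0.005, -0.907], [-0.907, 0.001, -0.421]]
ft_force: [0.3, -1.2, 7.6]
grip_width: 0.0143
gripper_force: 101.3
```

```bash
python3 fz.py
```

```text
12.5167 F [ 0.47 -1.54  7.66] T [-0.547 -0.104  0.055] tip [0.4852 0.0383 0.071 ] 0.014211378749232539
```

Request:
jog_arm([
  [0.09, 0, 0.042, 0, 0, 0],
  [0.09, 0, 0.042, 0, 0, 0],
])

```text
time_s: 12.68
position: [0.4848, -0.0532, 0.1485]
tool_rot: [[0.003, 1.0, -0.005], [0.42, -0.006, -0.907], [-0.907, 0.001, -0.42]]
ft_force: [-0.2, -2.2, 12.3]
grip_width: 0.0143
gripper_force: 101.4
```

```bash
python3 fz.py
```

```text
12.8333 F [-0.18 -2.5  12.36] T [-1.071 -0.006  0.022] tip [0.4854 0.038  0.0707] 0.01408360269906888
```

The force jumped to 12 N while the tip stopped moving, so the plate is at its stop. Lifting out.

Request:
jog_arm([
  [-0.3, 0, -0.14, 0, 0, 0],
  [-0.7, 0, -0.33, 0, 0, 0],
  [-1.4, 0, -0.65, 0, 0, 0],
  [-2.8, 0, -1.3, 0, 0, 0],
  [-5, 0, -2.3, 0, 0, 0],
  [-8, 0, -3.7, 0, 0, 0],
  [-10.9, 0, -5.1, 0, 0, 0],
  [-10.9, 0, -5.1, 0, 0, 0],
])

```text
time_s: 13.5
position: [0.4854, -0.0523, 0.2726]
tool_rot: [[0.01, 1.0, -0.001], [0.424, -0.005, -0.906], [-0.906, 0.009, -0.424]]
ft_force: [1.1, 0.3, 0.5]
grip_width: 0.0144
gripper_force: 101.0
```

```bash
python3 st.py
python3 - <<'E'
from h import *
s=env.observe();R=np.array(s["tool_rot"]);p=np.array(s["position"])
im=env.get_image("wrist"); g=env.regions_of("wrist","brush")[0]; L=(wcloud(im,g["pixels"])-p)@R
L=L[(abs(L[:,1])<.02)&(L[:,2]<-.03)]
for lo in np.arange(0,.12,.02):
    m=(L[:,0]>=lo)&(L[:,0]<lo+.02); print(round(lo,3),np.median(L[m],0).round(4))
print(np.percentile(L[:,0],[98,100]))
for n in("side","scene"):
    P,_=cloud(env.get_image(n),np.ones((384,512),bool)); k=(np.hypot(P[:,0]-.4855,P[:,1]-.0365)<.02)&(P[:,2]<.1); print(n,np.median(P[k,2]),k.sum())
E
```

```text
13.5 [ 10.4  24.8  86.4 -63.   90.   24.1] [ 0.4854 -0.0523  0.2726] [[0.01, 1.0, -0.001], [0.424, -0.005, -0.906], [-0.906, 0.009, -0.424]] F [1.1 0.3 0.5] T [0.54 0.   0.02] 0.014417805088172652 101
tip [0.48648186 0.03923091 0.19511955]
0.0 [ 0.0109 -0.0006 -0.0574]
0.02 [ 0.0299 -0.001  -0.0566]
0.04 [ 0.0502 -0.0006 -0.0562]
0.06 [ 0.0704 -0.0006 -0.0563]
0.08 [ 0.0889 -0.0007 -0.0554]
0.1 [ 0.1023 -0.0007 -0.0538]
[0.1011689  0.10654537]
side 0.08220790994824323 119
scene 0.08123632411542492 128
```

The plate is back up (0.082) and the brush hasn't slipped in the grip. Now I'll untilt and go back.

Request:
jog_arm([
  [0, 0, 0, 0, 7, 0],
  [0, 0, 0, 0, 14, 0],
  [0, 0, 0, 0, 21, 0],
  [0, 0, 0, 0, 28, 0],
  [0, 0, 0, 0, 35, 0],
  [0, 0, 0, 0, 42, 0],
  [0, 0, 0, 0, 49, 0],
  [0, 0, 0, 0, 56, 0],
])

```text
time_s: 14.37
position: [0.4847, -0.0521, 0.267]
tool_rot: [[0.004, 1.0, -0.001], [0.989, -0.004, -0.15], [-0.15, -0.0, -0.989]]
ft_force: [-0.4, -0.3, -1.3]
grip_width: 0.0143
gripper_force: 100.9
```

Request:
jog_arm([
  [0, 0, 0, 0, 5, 0],
  [0, 0, 0, 0, 9, 0],
  [0, 0, 0, 0, 9, 0],
  [0, 0, 0, 0, 9, 0],
  [0, 0, 0, 0, 9, 0],
])

```text
time_s: 14.78
position: [0.4843, -0.0523, 0.2666]
tool_rot: [[0.005, 1.0, -0.002], [1.0, -0.005, -0.001], [-0.001, -0.002, -1.0]]
ft_force: [-0.4, -0.1, -0.7]
grip_width: 0.0143
gripper_force: 100.9
```

```bash
cat > back.py <<'E'
from h import *
from scipy.spatial.transform import Rotation as Ro
import sys
s=env.observe();R=np.array(s["tool_rot"]);p=np.array(s["position"]); c,d=.9413,.3375
G=np.array([[c,d,0],[d,-c,0],[0,0,-1]]); t=np.array([.539,-.255,float(sys.argv[1])])
print(s["time_s"],np.round(s["q"],1),"shift cm",((t-p)@R*100).round(2),"rot",Ro.from_matrix(R.T@G).as_rotvec(degrees=True).round(2))
E
python3 back.py 0.26
```

```text
14.7833 [-20.1  13.1  76.3  -0.1  90.8 -19.8] shift cm [-20.25   5.57   0.66] rot [-0.08  0.12 69.99]
```

Request:
jog_arm([
  [-2.1, 0.6, 0.1, 0, 0, 7],
  [-4.2, 1.2, 0.2, 0, 0, 14],
  [-6.3, 1.8, 0.3, 0, 0, 21],
  [-8.4, 2.4, 0.4, 0, 0, 28],
  [-10.5, 3, 0.5, 0, 0, 35],
  [-12.6, 3.6, 0.6, 0, 0, 42],
  [-14.7, 4.2, 0.7, 0, 0, 49],
  [-16.8, 4.8, 0.7, 0, 0, 56],
])

```text
time_s: 15.45
position: [0.5322, -0.2206, 0.2597]
tool_rot: [[0.834, 0.551, -0.002], [0.551, -0.834, -0.0], [-0.002, -0.001, -1.0]]
ft_force: [-0.2, 1.3, -1.2]
grip_width: 0.0145
gripper_force: 100.9
```

Request:
jog_arm([
  [0, 0, 0, 0, 0, 0],
  [0, 0, 0, 0, 0, 0],
])

```text
time_s: 15.62
position: [0.532, -0.2204, 0.2596]
tool_rot: [[0.831, 0.556, -0.002], [0.556, -0.831, 0.0], [-0.001, -0.001, -1.0]]
ft_force: [0.3, 0.1, -0.4]
grip_width: 0.0146
gripper_force: 100.9
```

```bash
python3 back.py 0.17
```

```text
15.6167 [-34.3  22.7  63.3  -0.   94.1  21.9] shift cm [-1.33  3.28  8.96] rot [-0.05  0.08 14.07]
```

Request:
jog_arm([
  [-0.7, 1.7, 0, 0, 0, 7],
  [-1.3, 3.3, 0, 0, 0, 14.1],
  [-1.3, 3.3, 0, 0, 0.1, 14.1],
  [-1.3, 3.3, 3, 0, 0.1, 14.1],
  [-1.3, 3.3, 6, 0, 0.1, 14.1],
  [-1.3, 3.3, 9, 0, 0.1, 14.1],
  [-1.3, 3.3, 9, 0, 0.1, 14.1],
  [-1.3, 3.3, 9, 0, 0.1, 14.1],
])

```text
time_s: 16.28
position: [0.5391, -0.2539, 0.1704]
tool_rot: [[0.941, 0.339, -0.0], [0.339, -0.941, 0.002], [0.0, -0.002, -1.0]]
ft_force: [0.5, 0.5, 0.8]
grip_width: 0.0142
gripper_force: 100.9
```

```bash
python3 back.py 0.060; python3 st.py
```

```text
16.2833 [-36.6  27.7  69.7   0.1  82.7  33.5] shift cm [-0.04  0.12 11.04] rot [-0.12 -0.02  0.1 ]
16.28 [-36.6  27.7  69.7   0.1  82.7  33.5] [ 0.5391 -0.2539  0.1704] [[0.941, 0.339, -0.0], [0.339, -0.941, 0.002], [0.0, -0.002, -1.0]] F [0.5 0.5 0.8] T [-0.06  0.   -0.05] 0.014168721035817521 101
tip [ 0.64162262 -0.21706443  0.22042032]
```

Request:
jog_arm([
  [0, 0.1, 3.5, 0, 0, 0],
  [0, 0.1, 7, 0, 0, 0],
  [0, 0.1, 10, 0, 0, 0],
  [0, 0.1, 11, 0, 0, 0],
  [0, 0.1, 11, 0, 0, 0],
  [0, 0.1, 11, 0, 0, 0],
])

```text
time_s: 16.78
position: [0.541, -0.2569, 0.0629]
tool_rot: [[0.942, 0.337, 0.004], [0.337, -0.942, -0.001], [0.004, 0.003, -1.0]]
ft_force: [-0.8, 0.3, 0.1]
grip_width: 0.014
gripper_force: 100.9
```

```bash
python3 back.py 0.0165
```

```text
16.7833 [-36.8  33.8  78.    0.1  68.   33.5] shift cm [-0.15 -0.25  4.63] rot [ 0.15 -0.2  -0.05]
```

Request:
jog_arm([
  [0, 0, 0, 0, 0, 0],
  [0, 0, 0, 0, 0, 0],
])

```text
time_s: 16.95
position: [0.5409, -0.257, 0.0629]
tool_rot: [[0.942, 0.336, 0.005], [0.336, -0.942, -0.002], [0.004, 0.003, -1.0]]
ft_force: [-0.5, -0.3, -1.2]
grip_width: 0.0145
gripper_force: 100.9
```

```bash
python3 back.py 0.0165
```

```text
16.95 [-36.8  33.7  78.1   0.1  67.9  33.6] shift cm [-0.13 -0.27  4.64] rot [ 0.19 -0.23 -0.1 ]
```

Correct laterally, then lower slowly.

Request:
jog_arm([
  [-0.1, -0.3, 0, 0.2, -0.2, -0.1],
  [-0.1, -0.3, 0, 0.2, -0.2, -0.1],
  [-0.1, -0.3, 0.6, 0.2, -0.2, -0.1],
  [-0.1, -0.3, 1.2, 0.2, -0.2, -0.1],
  [-0.1, -0.3, 1.2, 0.2, -0.2, -0.1],
  [-0.1, -0.3, 1.2, 0.2, -0.2, -0.1],
])

```text
time_s: 17.45
position: [0.5376, -0.2537, 0.0478]
tool_rot: [[0.941, 0.337, -0.004], [0.337, -0.941, 0.004], [-0.003, -0.005, -1.0]]
ft_force: [-0.2, 0.3, -0.2]
grip_width: 0.0143
gripper_force: 100.9
```

```bash
python3 back.py 0.0165
```

```text
17.45 [-36.7  34.6  79.3   0.   66.4  33.6] shift cm [0.1  0.18 3.13] rot [-0.27  0.14 -0.02]
```

Request:
jog_arm([
  [0.05, 0.1, 0.4, -0.15, 0.1, 0],
  [0.05, 0.1, 0.8, -0.15, 0.1, 0],
  [0.05, 0.1, 1.2, -0.15, 0.1, 0],
  [0.05, 0.1, 1.2, -0.15, 0.1, 0],
  [0.05, 0.1, 1.2, -0.15, 0.1, 0],
])

```text
time_s: 17.87
position: [0.5385, -0.2545, 0.0362]
tool_rot: [[0.941, 0.337, -0.001], [0.337, -0.941, 0.001], [-0.0, -0.002, -1.0]]
ft_force: [0.7, -0.0, -0.5]
grip_width: 0.0142
gripper_force: 100.9
```

```bash
python3 back.py 0.0165; python3 st.py
```

```text
17.8667 [-36.7  35.5  79.9   0.   64.7  33.6] shift cm [0.03 0.06 1.97] rot [-0.09  0.02 -0.02]
17.87 [-36.7  35.5  79.9   0.   64.7  33.6] [ 0.5385 -0.2545  0.0362] [[0.941, 0.337, -0.001], [0.337, -0.941, 0.001], [-0.0, -0.002, -1.0]] F [ 0.7 -0.  -0.5] T [-0.02 -0.01  0.02] 0.014238718889342094 101
tip [ 0.64118347 -0.21783581  0.08610924]
```

Well aligned. I'll lower 18 mm, then settle and check the force.

Request:
jog_arm([
  [0.02, 0.03, 0.4, -0.05, 0, 0],
  [0.02, 0.03, 0.8, -0.05, 0, 0],
  [0.02, 0.03, 1.2, -0.05, 0, 0],
  [0.02, 0.03, 1.5, -0.05, 0, 0],
  [0.02, 0.03, 1.8, -0.05, 0, 0],
  [0.02, 0.03, 1.8, -0.05, 0, 0],
])

```text
time_s: 18.37
position: [0.5386, -0.2546, 0.0177]
tool_rot: [[0.941, 0.337, -0.001], [0.337, -0.941, 0.001], [-0.001, -0.001, -1.0]]
ft_force: [-0.5, -0.7, -0.7]
grip_width: 0.0146
gripper_force: 100.9
```

```bash
python3 back.py 0.0163; python3 fz.py
```

```text
18.3667 [-36.7  36.8  80.9   0.   62.3  33.6] shift cm [0.02 0.05 0.14] rot [-0.07  0.04 -0.02]
18.5167 F [-0.06 -0.31 -1.13] T [ 0.011 -0.018 -0.   ] tip [ 0.6416 -0.2181  0.0686] 0.014123743521850033
```

Request:
jog_arm([
  [0, 0, 0.1, 0, 0, 0],
  [0, 0, 0.15, 0, 0, 0],
  [0, 0, 0.15, 0, 0, 0],
])

```text
time_s: 18.77
position: [0.5389, -0.2548, 0.017]
tool_rot: [[0.941, 0.337, -0.0], [0.337, -0.941, 0.0], [-0.0, -0.0, -1.0]]
ft_force: [0.3, -0.2, -0.5]
grip_width: 0.0146
gripper_force: 100.9
```

```bash
python3 back.py 0.0163; python3 fz.py
```

```text
18.7667 [-36.7  36.9  81.    0.   62.2  33.6] shift cm [0.   0.02 0.07] rot [-0.01  0.   -0.02]
18.9167 F [ 0.38  0.21 -0.5 ] T [-0.001 -0.023 -0.019] tip [ 0.6415 -0.2181  0.067 ] 0.014554860023470279
```

Request:
jog_arm([
  [0, 0, 0.08, 0, 0, 0],
  [0, 0, 0.08, 0, 0, 0],
  [0, 0, 0.08, 0, 0, 0],
])

```text
time_s: 19.17
position: [0.539, -0.2549, 0.0165]
tool_rot: [[0.941, 0.337, 0.0], [0.337, -0.941, -0.0], [0.0, 0.0, -1.0]]
ft_force: [-1.0, 0.5, 3.7]
grip_width: 0.0145
gripper_force: 101.6
```

```bash
python3 back.py 0.0163; python3 fz.py
```

```text
19.1667 [-36.7  36.9  81.    0.   62.1  33.6] shift cm [-0.01  0.01  0.02] rot [ 0.01 -0.02 -0.02]
19.3167 F [-0.41  0.53  3.54] T [ 0.099  0.134 -0.029] tip [ 0.6416 -0.2181  0.0665] 0.014405326143186523
```

The brush sits on the notch floors (+4 N), at the same pose as when picked. I'll release gently and retreat straight up.

Request:
jog_arm([
  [0, 0, 0, 0, 0, 0],
  [0, 0, 0, 0, 0, 0],
  [0, 0, 0, 0, 0, 0],
  [0, 0, 0, 0, 0, 0],
  [0, 0, 0, 0, 0, 0],
  [0, 0, 0, 0, 0, 0],
  [0, 0, 0, 0, 0, 0],
  [0, 0, 0, 0, 0, 0],
], hand=1, newtons=20)

```text
time_s: 19.98
position: [0.5389, -0.2548, 0.0161]
tool_rot: [[0.941, 0.337, -0.0], [0.337, -0.941, 0.0], [-0.0, -0.0, -1.0]]
ft_force: [-0.6, 0.7, -0.1]
grip_width: 0.0857
gripper_force: 0.0
```

Request:
jog_arm([
  [0, 0, -1, 0, 0, 0],
  [0, 0, -3, 0, 0, 0],
  [0, 0, -6, 0, 0, 0],
  [0, 0, -10, 0, 0, 0],
  [0, 0, -14, 0, 0, 0],
  [0, 0, -18, 0, 0, 0],
  [0, 0, -20, 0, 0, 0],
  [0, 0, -20, 0, 0, 0],
])

```text
time_s: 20.65
position: [0.5403, -0.2557, 0.2225]
tool_rot: [[0.941, 0.337, 0.008], [0.337, -0.941, -0.006], [0.006, 0.009, -1.0]]
ft_force: [0.1, -0.1, 0.3]
grip_width: 0.0856
gripper_force: 0.0
```

```bash
python3 st.py
python3 - <<'E'
from h import *
im=env.get_image("wrist"); g=env.regions_of("wrist","brush")[0]; B=wcloud(im,g["pixels"]); B=B[(B[:,2]>.05)&(B[:,2]<.1)]
e=np.array([.9412,.3378]);n=np.array([-e[1],e[0]]);u=B[:,:2]@e-.42;w=B[:,:2]@n+.4217
for lo in np.arange(-.12,.12,.04):
    m=(u>=lo)&(u<lo+.04); print(round(lo,2),np.median(w[m]).round(4),np.median(B[m,2]).round(4))
print(u.min(),u.max())
v=np.hstack([im["frame"],cv2.resize(env.get_image("side")["frame"][130:380,100:433],(512,384))]); cv2.imwrite("pics/end.png",cv2.resize(v,(800,300))[:,:,::-1])
for n_ in("side","scene"):
    P,_=cloud(env.get_image(n_),np.ones((384,512),bool)); k=(np.hypot(P[:,0]-.4855,P[:,1]-.0365)<.02)&(P[:,2]<.1); print(n_,np.median(P[k,2]),k.sum())
E
```

```text
20.65 [-36.7  25.7  64.5   0.   89.3  33.6] [ 0.5403 -0.2557  0.2225] [[0.941, 0.337, 0.008], [0.337, -0.941, -0.006], [0.006, 0.009, -1.0]] F [ 0.1 -0.1  0.3] T [ 0.    0.01 -0.01] 0.08564794269596439 0
tip [ 0.64247644 -0.2186594   0.27317942]
-0.12 0.0009 0.0743
-0.08 -0.0003 0.074
-0.04 0.0007 0.0741
0.0 0.0007 0.0739
0.04 0.0007 0.0731
0.08 0.0007 0.0718
-0.11528471387304157 0.10548290745563799
side 0.08225348876522359 120
scene 0.08127951803453592 134
```

View pics/end.png

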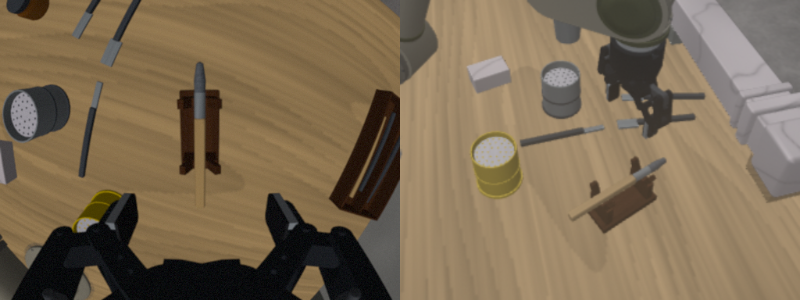

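The brush lies level in both notches (wrist view col 200, rows 62–205) with the bristles pointing +x as before. The plate is up and nothing else has moved.

```bash
python3 -c "
from rig import env; print(env.close_job())"
```

```text
the job is handed in; nothing more can be done
None
```

I handed the job in at about 21 s of the 51 s limit: the bristles pressed the plate to its stop and it sprang back up, and the brush is back in both notches, bristles pointing as before, with nothing else moved; no verdict was returned.

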